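# Set-up blocks in order of length on the marked rack

## Task

Sort the four loose rectangular wooden blocks onto the marked board in order of length: the longest on the cross mark next to the round steel post, then each shorter one on the next mark, the shortest at the end with the low square stop. Lay each block flat, with its length running from the front to the back of the board along its line and its middle on the cross mark. Leave the round green tin that stands among the blocks where it is, and let go of everything at the end.

Things in the scene. Friction and masses are not known exactly. Their poses are not given: they have to be found in the camera images.
- block_120: The longest block: planed wood, 45 wide (its x) x 120 long (its y) x 25 high (its z) mm, lying loose on the saw table, long side roughly across the robot's view; origin at the centre of its underside
- block_100: The second longest block: planed wood, 40 wide (its x) x 100 long (its y) x 18 high (its z) mm, lying loose on the saw table, long side roughly across the robot's view; origin at the centre of its underside
- block_75: The third longest block: sawn wood, 42 wide (its x) x 75 long (its y) x 20 high (its z) mm, lying loose on the saw table, long side roughly across the robot's view; origin at the centre of its underside
- block_55: The shortest and tallest block: grey sawn wood, 36 wide (its x) x 55 long (its y) x 36 high (its z) mm, lying loose on the saw table, long side roughly across the robot's view; origin at the centre of its underside
- rack: Marked wooden board, fixed on the table, 145 (x) x 396 (y) mm, upper face 8 mm over the table; at its back a dark lip 16 mm high, x 72.5 to 82.5 mm. Origin: centre of its underside; x to the lip, y along the row, z up. A dark line along the row at x = 0 is crossed by four lines at y = -126, -42, +42, +126 mm: one cross mark per block, block y axis along board x, either way round.
- round_post: Round steel post with a knob, 24 mm across, 36 mm high, fixed on the board at x = +45 mm and either y = +182 or y = -182 mm (board frame): marks the end where the longest block goes. Origin at the centre of its foot, 8 mm above the table.
- square_stop: Low square dark-wood stop, 22 x 22 x 10 mm, fixed on the board at the other end than the round post: marks the end where the shortest block goes. Origin at the centre of its foot.
- wax_tin: Round green tin, 71 mm across, 36 mm high, standing loose among the blocks; a bystander. Origin at the centre of its underside.
There are look-alikes about, which are no part of the job. Several things have the shape of the block_55; the one meant has the colours described above.

How it is judged (in metres and radians):
At the end, for the whole second after the job is handed in: Each block is centred within 12 mm (board x and y) of its own cross mark, in order 120, 100, 75, 55 mm from the round post's end, long axis within 0.2 rad of the board's x, underside within 4 mm of the board's face, tilt under 0.1 rad, at rest and released; the tin not moved over 25 mm (((y of round_post in the frame of rack above 0 m and y of block_120 in the frame of rack between 0.114 and 0.138 m and y of block_100 in the frame of rack between 0.03 and 0.054 m and y of block_75 in the frame of rack between -0.054 and -0.03 m and y of block_55 in the frame of rack between -0.138 and -0.114 m) or (y of round_post in the frame of rack below 0 m and y of block_120 in the frame of rack between -0.138 and -0.114 m and y of block_100 in the frame of rack between -0.054 and -0.03 m and y of block_75 in the frame of rack between 0.03 and 0.054 m and y of block_55 in the frame of rack between 0.114 and 0.138 m)) and x of block_120 in the frame of rack between -0.012 and 0.012 m and z of block_120 in the frame of rack between 0.004 and 0.012 m and angle between the y axis of each of block_120, block_100, block_75, block_55 and the x axis of rack, either way round below 0.2 rad and angle between each of block_120, block_100, block_75, block_55's own z axis and vertical below 0.1 rad and linear speed of each of block_120, block_100, block_75, block_55 below 0.02 m/s and angular speed of each of block_120, block_100, block_75, block_55 below 0.2 rad/s and contact force between each of block_120, block_100, block_75, block_55 and the fingers below 0.05 N and x of block_100 in the frame of rack between -0.012 and 0.012 m and z of block_100 in the frame of rack between 0.004 and 0.012 m and x of block_75 in the frame of rack between -0.012 and 0.012 m and z of block_75 in the frame of rack between 0.004 and 0.012 m and x of block_55 in the frame of rack between -0.012 and 0.012 m and z of block_55 in the frame of rack between 0.004 and 0.012 m); the robot touches nothing.
It fails at once if the green tin is shifted by more than 25 mm (distance of wax_tin from where it was at the start of the episode above 0.025 m).
It also fails if it takes over 99 s, if anything falls off the work surface, if the arm or the gripper's body presses on something with over 40 N, if the wrist force passes 120 N, or if a joint passes its speed limit or range.

## Robot

A 6-joint arm with a two-finger parallel gripper is mounted at the origin on a cart in front of the work surface, level with it; the furniture and walls round the work are solid. World frame = base frame: x ahead of the robot, y to its left, z up, the work surface at z = 0. Lengths are in m, angles in degrees, forces in N, time in s.
With the tool pointing down it reaches from about 0.35 to 0.975 m from the base axis. Payload 4.9 kg.
Tool frame: the origin (TCP) lies on the mounting face of the last link; the fingertips stand 173 mm ahead of it and the grasp point (between the pads) lies 155 mm ahead of it; z points along the fingers, y is the line along which they close (so a half turn about z gives the same grasp; the last joint's range is limited). The gripper opens to 85 mm and grips with 20 to 120 N. Pads are 22 mm wide; open, the fingers measure 114 mm over their backs; the gripper's body (76 mm by 85 mm) begins 54 mm behind the grasp point. The pads swing forward as they close: fully open they stand 13 mm farther back than shut.
Start: joints at [-70.073, 3.019, 92.412, -0, 84.569, -6.818], TCP at [0.281, -0.558, 0.405] pointing down, gripper open.
Joint ranges: [-172.51, 172.51], [-57.92, 126.97], [3.15, 148.05], [-58.71, 238.71], [5.1, 150.11], [-179.66, 179.66]. Speed limits (degrees/s): [147.25, 147.25, 180, 180, 180, 180].

## Interface

Orientations are given as [roll, pitch, yaw] about the fixed x, y, z axes, in that order (R = Rz(yaw) Ry(pitch) Rx(roll)).
In Python, from cell import arm gives the robot as it stands.
- The arm moves only by the shell command python3 -m crank 'ROWS' [OPENING] [FORCE]. ROWS is JSON, a list of rows, each a list of 6 numbers: the shift along the tool's x, y, z in units of 30 mm (1.0 is 30 mm), then the turn, a rotation vector about the tool's x, y, z in units of 5 degrees (1.0 is 5 degrees). A call has exactly 5 rows; each row shifts and turns the commanded pose from where the row before left it, along the tool's axes as they then stand; what a row does not reach is not made up. A row lasts 1/12 s, in which the tool goes at most 41.7 mm and 7.16 degrees, less where a joint would pass 70% of its speed; a pose out of reach is approached as far as the arm can. A call is refused whole if a number of a shift passes 1 or a number of a turn 1, either way. A call with a gripper value outside its range is refused whole. OPENING is the finger opening in mm, from 0 to 85.4, set as the call begins (- or left out, the last holds). The fingers move at their own pace and stop on an object; FORCE is the grip in N (left out, the last holds). Time passes only in rows, so rows that do not move let the fingers close, or fill a call up. It gives the time, the measured TCP pose, the force, the opening and the grip force at its end, in the units of the state.
- arm.get_obs(): the state, without advancing time (a new reading comes with each control period).
- arm.snapshot(name): name is "scene" or "top" or "wrist"; returns the picture (400x640x3 uint8, blue, green, red); there is no depth.
- arm.camera_params(name): a dict with "mtx" (3x3 intrinsics, pixels), "R" (3x3) and "t" (3): a world point X has camera coordinates R X + t; the wrist camera has in their place "tool_from_camera" (4x4, takes a point from camera to tool coordinates, whose origin is the TCP and whose axes are the flange's). Camera axes: x right, y down, z forward; pixel columns grow to the right and rows downward; lengths in m; the calibration is good to about 2 mm. A picture is of the moment at which its call begins: read the wrist's pose just before it. camera_params takes no time and is no camera call.
- arm.hand_in(): hands the job in; it is judged then, once.
The state is a dict: "time": time; "joint_pos": joint angles; "joint_vel": joint speeds; "tau": joint torques, N m; "ee_pos": TCP position; "orientation": TCP orientation; "force": force on the tool from outside, world axes, zero at the start; "ft_torque": the same for the moment, N m; "finger_gap": finger opening in m; "gripper_force": force on a finger pad.
Only numpy, scipy, OpenCV 4.12 (cv2) and the standard library are available. Lean on these libraries where they do the work, as an engineer would, in place of code of your own. Each camera call takes 0.05 s, during which the arm holds its last target. There are 200 camera calls.

## Working session

There is one attempt and no reset: what is moved stays moved. The work goes in short steps, Python scripts to look and compute and a shell command to move; the robot and the scene stay as the last step left them, time stands still between calls to the robot, and variables do not carry over. Pictures are saved under pics/ and viewed, at most 14 in all, crops included, and the job is handed in when it is done.

```bash
ls; mkdir -p pics; python3 - <<'E'
from cell import arm
import cv2
for n in("scene","top"):
    cv2.imwrite(f"pics/{n}0.png",arm.snapshot(n))
    p=arm.camera_params(n);print(n,p["mtx"].tolist(),(-p["R"].T@p["t"]).tolist(),p["R"].round(3).tolist())
print(arm.camera_params("wrist"));print(arm.get_obs())
E
```

```text
pics
scene [[488.9021653264261, 0.0, 327.039186907361], [0.0, 488.9021653264261, 204.3186571723524], [0.0, 0.0, 1.0]] [-0.13595165388346342, 0.604060361869395, 1.1243243159311938] [[-0.667, -0.745, -0.011], [-0.557, 0.508, -0.657], [0.495, -0.432, -0.753]]
top [[495.5375248091347, 0.0, 326.7027911987491], [0.0, 495.5375248091347, 201.73407606842534], [0.0, 0.0, 1.0]] [0.4585514250496814, -0.02691258944780419, 1.1443700996766653] [[-0.023, -1.0, -0.017], [-0.995, 0.025, -0.096], [0.096, 0.015, -0.995]]
{'mtx': array([[326.4579128 ,   0.        , 318.76086657],
       [  0.        , 326.4579128 , 205.9209534 ],
       [  0.        ,   0.        ,   1.        ]]), 'tool_from_camera': array([[-6.84498270e-04, -9.54578964e-01, -2.97957268e-01,
         7.62447801e-02],
       [ 9.99998983e-01, -1.02627076e-03,  9.90608173e-04,
         5.93054286e-04],
       [-1.25139856e-03, -2.97956287e-01,  9.54578695e-01,
         3.24887731e-02],
       [ 0.00000000e+00,  0.00000000e+00,  0.00000000e+00,
         1.00000000e+00]])}
{'time': 0.1, 'joint_pos': array([-7.00732233e+01,  3.05395853e+00,  9.24842161e+01,  9.91867148e-04,
        8.45701327e+01, -6.82047714e+00]), 'joint_vel': array([-0.02844291, -0.19608655, -0.08738127,  0.00954741, -0.14012457,
        0.01188159]), 'tau': array([-4.27142584e-05, -3.94905066e+01, -3.71363354e+01, -1.98153143e-04,
        3.87524982e-03, -3.21674668e-05]), 'ee_pos': array([ 0.28118075, -0.55790423,  0.40358053]), 'orientation': array([-1.79892576e+02, -1.38426934e-02,  2.67471460e+01]), 'force': array([-0.08244211, -0.11217047,  0.48201532]), 'ft_torque': array([-0.01683314, -0.02182378,  0.00769397]), 'gripper_force': 0.0, 'finger_gap': 0.08545394406175601}
```

View pics/scene0.png

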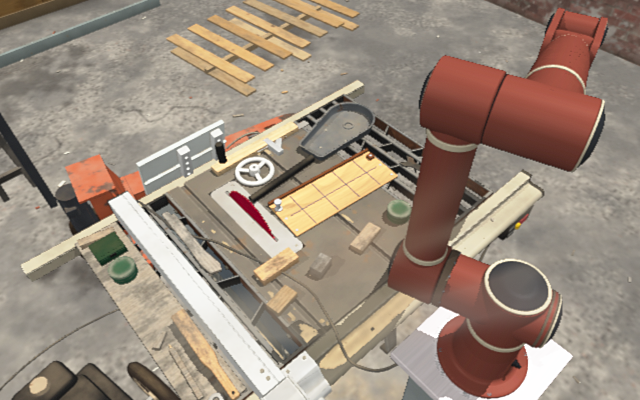

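View pics/top0.png

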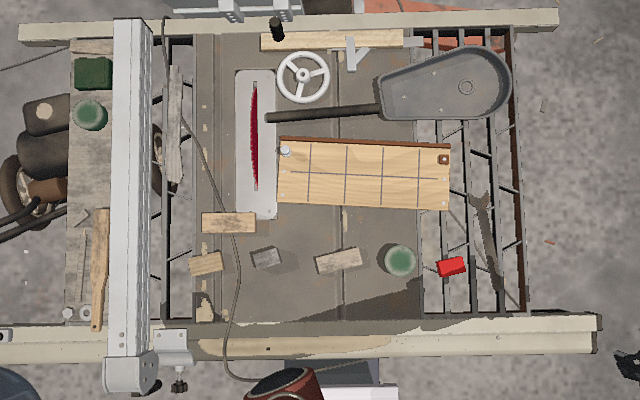

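Top view (up = +x, left = +y): the board is at (365,173), with the round white post at (285,151) and the square stop at (445,160). So the longest block goes to the left (+y) end.
Candidates:
- **block_120:** planed, (228,222)
- **block_100:** (338,261)
- **block_75:** (206,262)
- **block_55:** the grey one at (266,258). The red one at (452,266) is a look-alike.
- **Tin:** (400,260). A second green tin stands apart at (90,115).

I'll check this in one close crop.

```bash
python3 - <<'E'
import cv2
im=cv2.imread("pics/top0.png")
cv2.imwrite("pics/crop1.png",cv2.resize(im[130:300,180:480],None,fx=2.66,fy=2.66,interpolation=cv2.INTER_CUBIC))
E
```

```text
(no output)
```

View pics/crop1.png

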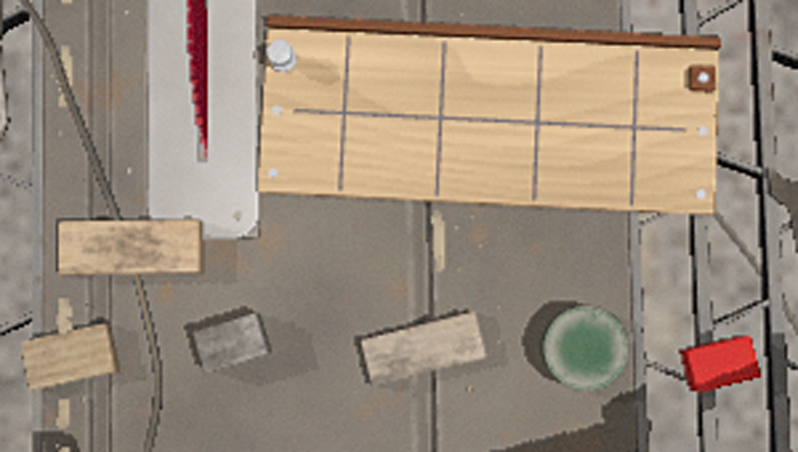

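The crop confirms the choice: the grey block is at crop (228,340), the red one at (720,362), and the post is at the left end of the board. Next I'll measure.

```bash
cat > h.py <<'E'
from cell import arm
import numpy as np, cv2
def ray(name,uv,z,pose=None):
    p=arm.camera_params(name); uv=np.atleast_2d(uv).astype(float)
    d=np.c_[(uv-p["mtx"][:2,2])/p["mtx"][[0,1],[0,1]],np.ones(len(uv))]
    d=d@p["R"]; c=-p["R"].T@p["t"]
    return c+d*((z-c[2])/d[:,2])[:,None]
def rect(pts):  # world xy -> centre, sizes, long-axis angle deg
    (c,s,_)=r=cv2.minAreaRect((pts[:,:2]*1000).astype(np.float32)); b=cv2.boxPoints(r)
    e=[b[1]-b[0],b[2]-b[1]]; e=max(e,key=np.linalg.norm)
    return np.round(c,1),np.round(sorted(s),1),round(np.degrees(np.arctan2(e[1],e[0]))%180,1)
def measure(im,roi,z,name="top",sel=None):
    x0,y0,x1,y1=roi; k=8
    g=cv2.resize(im[y0:y1,x0:x1],None,fx=k,fy=k,interpolation=cv2.INTER_CUBIC)
    v=cv2.GaussianBlur(g[:,:,2],(9,9),0)
    m=cv2.threshold(v,0,255,cv2.THRESH_OTSU)[1] if sel is None else ((v>sel)*255).astype(np.uint8)
    m=cv2.morphologyEx(m,cv2.MORPH_CLOSE,np.ones((25,25)));m=cv2.morphologyEx(m,cv2.MORPH_OPEN,np.ones((41,41)))
    c=max(cv2.findContours(m,0,2)[0],key=cv2.contourArea)[:,0]
    return rect(ray(name,(c+.5)/k-.5+[x0,y0],z)),m
T={"block_120":((196,203,265,242),.025),"block_100":((306,240,370,280),.018),"block_75":((182,243,228,282),.020),"block_55":((245,240,290,275),.036)}
E
python3 - <<'E'
from h import *
im=cv2.imread("pics/top0.png");ms=[]
for n,(r,z) in T.items():
    q,m=measure(im,r,z);print(n,*q);ms.append(cv2.resize(m,(400,250)))
q,m=measure(im,(270,125,460,215),.008);print("board",*q);ms.append(cv2.resize(m,(400,250)))
# board marks from crop (pixel = crop/2.66+offset)
def w(u,v,z):return (ray("top",np.array([[u,v]])/2.66+[180,130]-.3,z)[0]*1000).round(1)
print("line ends",w(293,110,8),w(686,130,8))
for a in((345,113),(441,118),(538,123),(634,127)):print("cross",w(*a,8))
print("post",w(281,52,44),"tin",w(586,347,36),"red",w(722,362,36))
print("bladefront",w(203,158,10),w(203,158,40))
cv2.imwrite("pics/m.png",np.vstack([np.hstack(ms[:2]),np.hstack(ms[2:4])]))
E
```

```text
block_120 [536.  202.8] [ 67.5 142.8] 89.4
block_100 [434.2 -34.7] [ 40.1 100.2] 101.0
block_75 [443.2 272.2] [64.2 78.5] 101.8
block_55 [445.2 125.3] [ 77.3 101. ] 88.7
board [644.9 -88.9] [211.3 419.1] 89.3
line ends [-646.6 -632.9 8000. ] [-487.8 1422.8 8000. ]
cross [-623.6 -359.4 8000. ]
cross [-584.1  144.3 8000. ]
cross [-544.5  651.7 8000. ]
cross [-510.6 1152.4 8000. ]
post [-8396.9 -4181.  44000. ] tin [ 1314.4  4478.6 36000. ] red [ 1784.2  8009.1 36000. ]
bladefront [ -655.7 -1426.1 10000. ] [-4430.3 -6165.9 40000. ]
```

View pics/m.png

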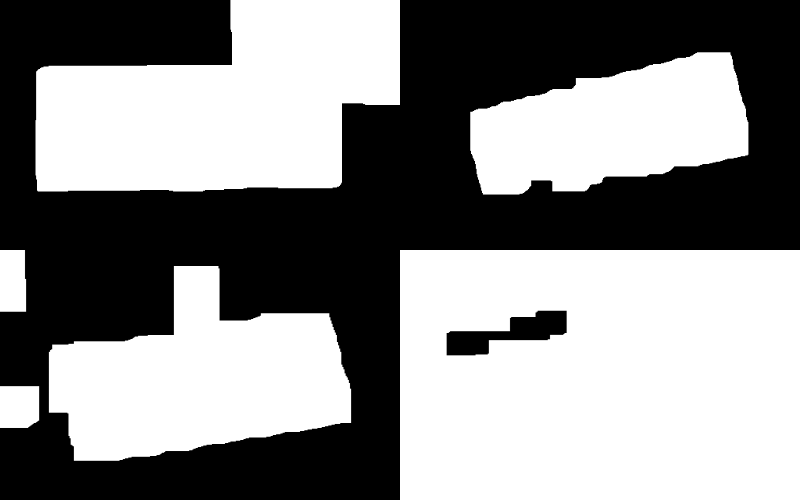

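block_100's mask is clean and its size fits (40.1 x 100.2). The other masks leak into the background, so I'll use top-face corners from the crop and check them against the given sizes.

```bash
python3 - <<'E'
from h import *
P=lambda a:(np.array(a)+.5)/2.66-.5+[180,130]
w=lambda u,v,z:(ray("top",P([[u,v]]),z)[0]*1000).round(1)
for n,c,z in(("120",[(58,220),(200,219),(201,272),(58,274)],.025),("75",[(23,345),(107,323),(116,370),(31,389)],.02),("55",[(191,327),(262,312),(269,352),(202,370)],.036),("100",[(360,343),(476,312),(486,354),(371,383)],.018)):
    p=ray("top",P(c),z);print(n,*rect(p),"mean",(p.mean(0)*1000).round(1),"edges",(np.linalg.norm(p-np.roll(p,-1,0),axis=1)*1000).round(1))
p=ray("top",P([(264,29),(718,47),(714,212),(260,191)]),.008);print("board",*rect(p))
c=np.array([w(*a,.008) for a in((345,113),(441,118),(538,123),(634,127))]);print(c[:,:2].tolist())
print("pitch",np.linalg.norm(np.diff(c,axis=0),axis=1).round(1),"row dir",np.degrees(np.arctan2(*(c[0]-c[3])[[1,0]])))
print("post",w(281,52,.044),"tin",w(586,347,.036),"bladefront",w(203,158,.01),w(203,158,.04))
E
```

```text
120 [525.5 213.7] [ 46.1 122.6] 89.4 mean [525.3 213.8  25. ] edges [121.7  45.2 122.1  46.1]
75 [433.4 266.5] [40.6 74.2] 101.2 mean [432.7 266.4  20. ] edges [73.8 40.6 73.8 37.9]
55 [442.9 126.4] [37.  60.8] 100.6 mean [443.7 126.2  36. ] edges [60.8 33.9 57.9 37.1]
100 [432.9 -35. ] [ 36.4 102. ] 103.6 mean [433.2 -34.7  18. ] edges [102.   36.4 100.5  34.9]
board [628.9 -95.3] [144.4 397. ] 86.2
[[637.9, 28.2], [631.4, -55.3], [624.9, -139.4], [619.2, -222.4]]
pitch [83.8 84.4 83.2] row dir 85.73244605529781
post [686.   79.8  44. ] tin [ 431.4 -170.2   36. ] bladefront [601.3 152.3  10. ] [597.5 147.6  40. ]
```

Sizes, pitch (84 mm), and the post all fit. Board centre ≈ (628.6,-97), row axis at 86°, so the marks are (637.4,28.7), (631.5,-55.1), (625.6,-138.9), (619.8,-222.7). I'll grasp with yaw along each block and place at yaw 176, which keeps the wrist camera towards the robot. First I turn to yaw 89.4 for block_120.

```bash
cat >> h.py <<'E'
def go(x,y,z,yaw):  # mm, deg: steps in move units; shifts are in tool axes AFTER the turn
    o=arm.get_obs(); p=o["ee_pos"]*1000; r,pi,yw=o["orientation"]; d=np.array([x,y,z])-p
    a=np.radians(yaw); dy=(yaw-yw+180)%360-180
    print("t",round(o["time"],2),"at",p.round(1),"rpy",np.round([r,pi,yw],1),"gap",round(o["finger_gap"]*1000,1),"grip",round(o["gripper_force"],1),"F",o["force"].round(1))
    print("  turn z",round(-dy/5,2),"shift",np.round([(d[0]*np.cos(a)+d[1]*np.sin(a))/30,(d[0]*np.sin(a)-d[1]*np.cos(a))/30,-d[2]/30],2))
E
N='[0,0,0,0,0,-1]'
python3 -m crank '[[0,0,0,0,0,-1],[0,0,0,0,0,-1],[0,0,0,0,0,-1],[0,0,0,0,0,-1],[0,0,0,0,0,-1]]' 70 40
python3 -m crank '[[0,0,0,0,0,-1],[0,0,0,0,0,-1],[0,0,0,0,0,-1],[0,0,0,0,0,-1],[0,0,0,0,0,-1]]'
python3 -m crank '[[0,0,0,0,0,-1],[0,0,0,0,0,-1],[0,0,0,0,0,-0.53],[0,0,0,0,0,0],[0,0,0,0,0,0]]'
python3 -c "
from h import *
go(525.4,213.8,270,89.4)"
```

```text
time: 0.52
ee_pos: [0.2812, -0.558, 0.404]
orientation: [-179.9, -0.0, 52.0]
force: [-0.6, -0.4, -0.2]
finger_gap: 0.0697
gripper_force: 0.0
time: 0.93
ee_pos: [0.2812, -0.558, 0.404]
orientation: [-180.0, -0.1, 77.0]
force: [0.6, -0.4, 0.2]
finger_gap: 0.07
gripper_force: 0.0
time: 1.35
ee_pos: [0.2812, -0.558, 0.4041]
orientation: [-180.0, -0.1, 89.3]
force: [0.5, -0.9, -0.3]
finger_gap: 0.0698
gripper_force: 0.0
t 1.35 at [ 281.2 -558.   404.1] rpy [-1.80e+02 -1.00e-01  8.93e+01] gap 69.8 grip 0.0 F [ 0.5 -0.9 -0.3]
  turn z -0.02 shift [25.81  7.87  4.47]
```

```bash

python3 -m crank '[[0.86,0.262,0.149,0,0,0],[0.86,0.262,0.149,0,0,0],[0.86,0.262,0.149,0,0,0],[0.86,0.262,0.149,0,0,0],[0.86,0.262,0.149,0,0,0]]' >/dev/null
python3 -m crank '[[0.86,0.262,0.149,0,0,0],[0.86,0.262,0.149,0,0,0],[0.86,0.262,0.149,0,0,0],[0.86,0.262,0.149,0,0,0],[0.86,0.262,0.149,0,0,0]]' >/dev/null
python3 -m crank '[[0.86,0.262,0.149,0,0,0],[0.86,0.262,0.149,0,0,0],[0.86,0.262,0.149,0,0,0],[0.86,0.262,0.149,0,0,0],[0.86,0.262,0.149,0,0,0]]' >/dev/null
python3 -m crank '[[0.86,0.262,0.149,0,0,0],[0.86,0.262,0.149,0,0,0],[0.86,0.262,0.149,0,0,0],[0.86,0.262,0.149,0,0,0],[0.86,0.262,0.149,0,0,0]]' >/dev/null
python3 -m crank '[[0.86,0.262,0.149,0,0,0],[0.86,0.262,0.149,0,0,0],[0.86,0.262,0.149,0,0,0],[0.86,0.262,0.149,0,0,0],[0.86,0.262,0.149,0,0,0]]' >/dev/null
python3 -m crank '[[0.86,0.262,0.149,0,0,0],[0.86,0.262,0.149,0,0,0],[0.86,0.262,0.149,0,0,0],[0.86,0.262,0.149,0,0,0],[0.86,0.262,0.149,0,0,0]]' >/dev/null
python3 -m crank '[[0,0,0,0,0,0],[0,0,0,0,0,0],[0,0,0,0,0,0],[0,0,0,0,0,0],[0,0,0,0,0,0]]' >/dev/null
python3 - <<'E'
from h import *
go(525.4,213.8,178,89.4)
cv2.imwrite("pics/w1.png",arm.snapshot("wrist"))
E
```

```text
t 4.27 at [525.1 212.5 270.8] rpy [180.    0.   89.3] gap 70.4 grip 0.0 F [ 0.2  0.1 -0.2]
  turn z -0.02 shift [0.04 0.01 3.09]
```

View pics/w1.png

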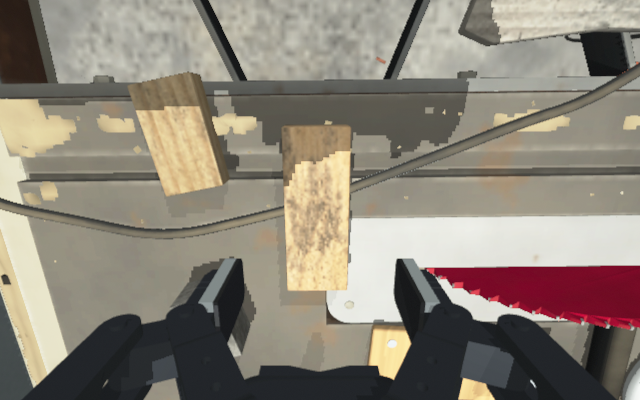

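The wrist view shows block_120 right under the gripper: rows 125–290 (expected 130–295, so about 3 mm further along +tool x), columns 283–350, centred. The cable is flat under the block. I'll descend and grip.

```bash

python3 -m crank '[[0.1,0,0.7,0,0,0],[0,0,0.7,0,0,0],[0,0,0.7,0,0,0],[0,0,0.6,0,0,0],[0,0,0.4,0,0,0]]' | grep -A1 -i -E "pos|force"
python3 -m crank '[[0,0,0,0,0,0],[0,0,0,0,0,0],[0,0,0,0,0,0],[0,0,0,0,0,0],[0,0,0,0,0,0]]' 35 40 >/dev/null
python3 -m crank '[[0,0,0,0,0,0],[0,0,0,0,0,0],[0,0,0,0,0,0],[0,0,0,0,0,0],[0,0,0,0,0,0]]'
python3 -c "
from h import *
go(525.4,213.8,178,89.4)"
```

```text
ee_pos: [0.5245, 0.2155, 0.1758]
orientation: [-179.9, 0.0, 89.3]
force: [-0.3, -0.3, 0.2]
finger_gap: 0.0698
gripper_force: 0.0
time: 5.57
ee_pos: [0.5254, 0.2164, 0.178]
orientation: [180.0, -0.0, 89.4]
force: [-0.8, -0.2, 1.3]
finger_gap: 0.0439
gripper_force: 43.1
t 5.57 at [525.4 216.4 178. ] rpy [180.   -0.   89.4] gap 43.9 grip 43.1 F [-0.8 -0.2  1.3]
  turn z -0.0 shift [-0.09  0.   -0.  ]
```

```bash

python3 -m crank '[[0,0,-0.5,0,0,0],[0,0,-0.9,0,0,0],[0,0,-0.9,0,0,0],[0,0,-0.9,0,0,0],[0,0,-0.3,0,0,-0.32]]' |tail -2
python3 -m crank '[[0,0,0,0,0,-1],[0,0,0,0,0,-1],[0,0,0,0,0,-1],[0,0,0,0,0,-1],[0,0,0,0,0,-1]]' >/dev/null
python3 -m crank '[[0,0,0,0,0,-1],[0,0,0,0,0,-1],[0,0,0,0,0,-1],[0,0,0,0,0,-1],[0,0,0,0,0,-1]]' >/dev/null
python3 -m crank '[[0,0,0,0,0,-1],[0,0,0,0,0,-1],[0,0,0,0,0,-1],[0,0,0,0,0,-1],[0,0,0,0,0,-1]]' >/dev/null
python3 -m crank '[[0,0,0,0,0,-1],[0,0,0,0,0,-1],[0,0,0,0,0,0],[0,0,0,0,0,0],[0,0,0,0,0,0]]' |tail -2
python3 -c "
from h import *
go(637.4,28.7,200,176)"
```

```text
finger_gap: 0.0438
gripper_force: 43.0
finger_gap: 0.0439
gripper_force: 42.9
t 7.65 at [525.2 216.3 282.4] rpy [-180.    -0.   175.9] gap 43.9 grip 42.9 F [-0.2  1.1 -0.4]
  turn z -0.02 shift [-4.17 -5.98  2.75]
```

```bash

python3 -m crank '[[0,-0.9,0,0,0,0],[0,-0.9,0,0,0,0],[0,-0.9,0,0,0,0],[-0.1,-0.9,0,0,0,0],[-0.4,-0.8,0,0,0,0]]' >/dev/null
python3 -m crank '[[-0.8,-0.7,0,0,0,0],[-0.8,-0.6,0,0,0,0],[-0.8,-0.28,0,0,0,0],[-0.8,0,0,0,0,0],[-0.47,0,0,0,0,0]]' >/dev/null
python3 -m crank '[[0,0,0,0,0,0],[0,0,0.5,0,0,0],[0,0,0.8,0,0,0],[0,0,0.8,0,0,0],[0,0,0,0,0,0]]' >/dev/null
python3 -c "
from h import *
go(637.4,28.7,187,176)
cv2.imwrite('pics/w2.png',arm.snapshot('wrist'))"
```

```text
t 8.9 at [633.6  29.2 212.4] rpy [180.   -0.7 176. ] gap 43.6 grip 42.9 F [-1.2  0.1 -2.3]
  turn z -0.0 shift [-0.13 -0.01  0.85]
```

View pics/w2.png

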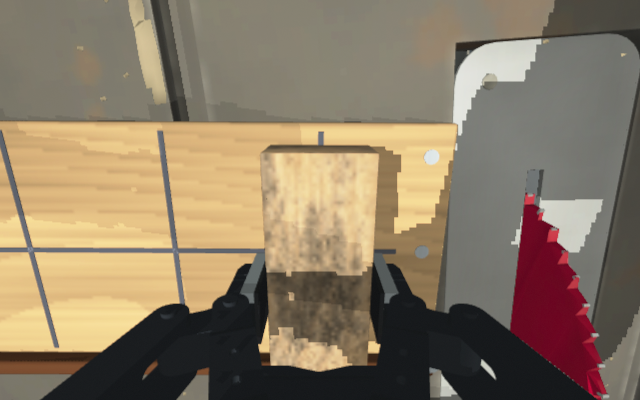

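The block is held over its mark, with the cross line poking out at (321,135) on its axis. Now lower, settle and release.

```bash

python3 -m crank '[[0,0,0.4,0,0,0],[0,0,0.2,0,0,0],[0,0,0.1,0,0,0],[0,0,0.05,0,0,0],[0,0,0,0,0,0]]' >/dev/null
python3 -m crank '[[0,0,0,0,0,0],[0,0,0,0,0,0],[0,0,0,0,0,0],[0,0,0,0,0,0],[0,0,0,0,0,0]]' >/dev/null
python3 -c "
from h import *
go(637.4,28.7,187,176)"
```

```text
t 9.78 at [637.6  28.6 197.4] rpy [180.   0. 176.] gap 44.1 grip 42.9 F [ 0.5 -0.4 -1. ]
  turn z -0.0 shift [0.01 0.   0.35]
```

```bash

python3 -m crank '[[0,0,0.2,0,0,0],[0,0,0.1,0,0,0],[0,0,0.04,0,0,0],[0,0,0,0,0,0],[0,0,0,0,0,0]]' | grep -E "pos|^force"
python3 -m crank '[[0,0,0,0,0,0],[0,0,0,0,0,0],[0,0,0,0,0,0],[0,0,0,0,0,0],[0,0,0,0,0,0]]' 62 | grep -E "pos|^force|gap"
python3 -m crank '[[0,0,-0.3,0,0,0],[0,0,-0.8,0,0,0],[0,0,-0.9,0,0,0],[0,0,-0.8,0,0,0],[0,0,0,0,0,0]]' >/dev/null
python3 -c "
from h import *
go(443.5,126.3,275,100.6)"
```

```text
ee_pos: [0.6374, 0.0287, 0.1866]
force: [-0.0, -0.2, -0.6]
ee_pos: [0.6376, 0.0287, 0.1871]
force: [-0.1, -0.4, -0.4]
finger_gap: 0.0618
t 11.03 at [639.7  28.6 278.5] rpy [-180.     0.7  176. ] gap 61.9 grip 0.0 F [ 1.9 -0.2  0.7]
  turn z 15.08 shift [ 4.41 -5.83  0.12]
```

```bash

python3 -m crank '[[0.83,-0.323,0,0,0,0],[0.83,-0.323,0,0,0,0],[0.83,-0.323,0,0,0,0],[0.83,-0.323,0,0,0,0],[0.83,-0.323,0,0,0,0]]' >/dev/null
python3 -m crank '[[0.83,-0.323,0,0,0,0],[0.83,-0.323,0,0,0,0],[0.83,-0.323,0,0,0,0],[0,0,0,0,0,0.9],[0,0,0,0,0,1]]' >/dev/null
python3 -m crank '[[0,0,0,0,0,1],[0,0,0,0,0,1],[0,0,0,0,0,1],[0,0,0,0,0,1],[0,0,0,0,0,1]]' >/dev/null
python3 -m crank '[[0,0,0,0,0,1],[0,0,0,0,0,1],[0,0,0,0,0,1],[0,0,0,0,0,1],[0,0,0,0,0,1]]' >/dev/null
python3 -m crank '[[0,0,0,0,0,1],[0,0,0,0,0,1],[0,0,0,0,0,1],[0,0,0,0,0,0],[0,0,0,0,0,0]]' >/dev/null
python3 - <<'E'
from h import *
go(433.5,-34.8,177,101.5)
cv2.imwrite("pics/w3.png",arm.snapshot("wrist"))
E
```

```text
t 13.12 at [433.3 -34.7 271.1] rpy [180.    0.  101.6] gap 62.0 grip 0.0 F [ 0.3 -0.2  0. ]
  turn z 0.02 shift [-0.    0.01  3.14]
```

View pics/w3.png

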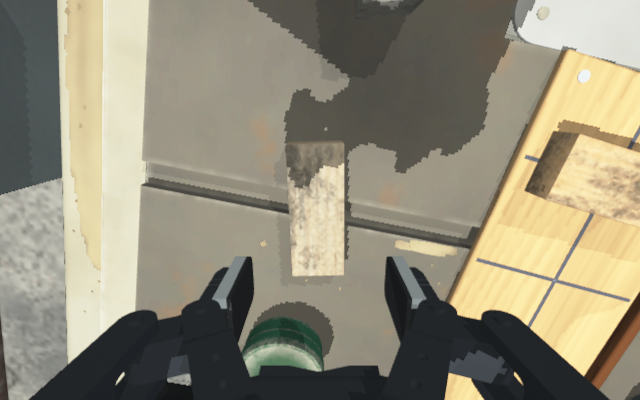

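The view shows block_100 centred: rows 142–275 (expected 145–278), columns 288–344. The tin is clear behind it.

```bash

python3 -m crank '[[0.06,0,0.7,0,0,0],[0,0,0.7,0,0,0],[0,0,0.7,0,0,0],[0,0,0.6,0,0,0],[0,0,0.42,0,0,0]]' >/dev/null
python3 -m crank '[[0,0,0,0,0,0],[0,0,0,0,0,0],[0,0,0,0,0,0],[0,0,0,0,0,0],[0,0,0,0,0,0]]' 30 40 >/dev/null
python3 -m crank '[[0,0,0,0,0,0],[0,0,0,0,0,0],[0,0,0,0,0,0],[0,0,0,0,0,0],[0,0,0,0,0,0]]'
python3 -m crank '[[0,0,-0.5,0,0,0],[0,0,-0.9,0,0,0],[0,0,-0.9,0,0,0],[0,0,-0.8,0,0,0],[0,0,-0.2,0,0,-0.9]]' |tail -2
python3 -m crank '[[0,0,0,0,0,-1],[0,0,0,0,0,-1],[0,0,0,0,0,-1],[0,0,0,0,0,-1],[0,0,0,0,0,-1]]' >/dev/null
python3 -m crank '[[0,0,0,0,0,-1],[0,0,0,0,0,-1],[0,0,0,0,0,-1],[0,0,0,0,0,-1],[0,0,0,0,0,-1]]' >/dev/null
python3 -m crank '[[0,0,0,0,0,-1],[0,0,0,0,0,-1],[0,0,0,0,0,-1],[0,0,0,0,0,-1],[0,0,0,0,0,0]]' |tail -2
python3 -c "
from h import *
go(631.5,-55.1,210,176)"
```

```text
time: 14.42
ee_pos: [0.433, -0.033, 0.1773]
orientation: [180.0, 0.0, 101.5]
force: [0.0, -0.3, -0.6]
finger_gap: 0.0388
gripper_force: 43.1
finger_gap: 0.0389
gripper_force: 43.1
finger_gap: 0.0391
gripper_force: 43.1
t 16.08 at [433.  -33.  276.2] rpy [180.   -0.  176.1] gap 39.1 grip 43.1 F [ 0.7  0.1 -0.8]
  turn z 0.02 shift [-6.65 -0.27  2.21]
```

```bash

python3 -m crank '[[-0.83,-0.034,0,0,0,0],[-0.83,-0.034,0,0,0,0],[-0.83,-0.034,0,0,0,0],[-0.83,-0.034,0,0,0,0],[-0.83,-0.034,0,0,0,0]]' >/dev/null
python3 -m crank '[[-0.83,-0.034,0,0,0,0],[-0.83,-0.034,0,0,0,0],[-0.83,-0.034,0.2,0,0,0],[0,0,0.7,0,0,0],[0,0,0.7,0,0,0]]' >/dev/null
python3 -m crank '[[0,0,0.4,0,0,0],[0,0,0.2,0,0,0],[0,0,0,0,0,0],[0,0,0,0,0,0],[0,0,0,0,0,0]]' >/dev/null
python3 -c "
from h import *
go(631.5,-55.1,186.3,176)"
```

```text
t 17.33 at [631.7 -55.2 211.9] rpy [-1.80e+02  1.00e-01  1.76e+02] gap 39.0 grip 43.2 F [-0.6  0.3  0.2]
  turn z -0.01 shift [0.01 0.   0.85]
```

```bash

python3 -m crank '[[0,0,0.4,0,0,0],[0,0,0.25,0,0,0],[0,0,0.15,0,0,0],[0,0,0.04,0,0,0],[0,0,0,0,0,0]]' | grep -E "pos|^force"
python3 -m crank '[[0,0,0,0,0,0],[0,0,0,0,0,0],[0,0,0,0,0,0],[0,0,0,0,0,0],[0,0,0,0,0,0]]' 62 | grep -E "pos|^force|gap"
python3 -m crank '[[0,0,-0.3,0,0,0],[0,0,-0.8,0,0,0],[0,0,-0.9,0,0,0],[0,0,-0.8,0,0,0],[0,0,0,0,0,0]]' >/dev/null
python3 -m crank '[[0.525,0.731,0,0,0,0],[0.525,0.731,0,0,0,0],[0.525,0.731,0,0,0,0],[0.525,0.731,0,0,0,0],[0.525,0.731,0,0,0,0]]' >/dev/null
python3 -m crank '[[0.525,0.731,0,0,0,0],[0.525,0.731,0,0,0,0],[0.525,0.731,0,0,0,0],[0.525,0.731,0,0,0,0],[0.525,0.731,0,0,0,0]]' >/dev/null
python3 -m crank '[[0.525,0.731,0,0,0,0],[0.525,0.731,0,0,0,0],[0.525,0.731,0,0,0,0],[0.525,0.731,0,0,0,0],[0,0,0,0,0,0.96]]' >/dev/null
python3 -m crank '[[0,0,0,0,0,1],[0,0,0,0,0,1],[0,0,0,0,0,1],[0,0,0,0,0,1],[0,0,0,0,0,1]]' >/dev/null
python3 -m crank '[[0,0,0,0,0,1],[0,0,0,0,0,1],[0,0,0,0,0,1],[0,0,0,0,0,1],[0,0,0,0,0,1]]' >/dev/null
python3 -m crank '[[0,0,0,0,0,1],[0,0,0,0,0,1],[0,0,0,0,0,1],[0,0,0,0,0,1],[0,0,0,0,0,0]]' >/dev/null
python3 - <<'E'
from h import *
go(432.9,266.4,178,101.2)
cv2.imwrite("pics/w4.png",arm.snapshot("wrist"))
E
```

```text
ee_pos: [0.6311, -0.055, 0.1849]
force: [-1.4, 0.9, 2.0]
ee_pos: [0.6311, -0.055, 0.185]
force: [-1.0, -0.4, 0.6]
finger_gap: 0.0621
t 21.08 at [432.6 266.6 269.3] rpy [180.   -0.  101.1] gap 62.1 grip 0.0 F [ 0.3 -0.2 -0.4]
  turn z -0.02 shift [-0.01  0.01  3.04]
```

View pics/w4.png

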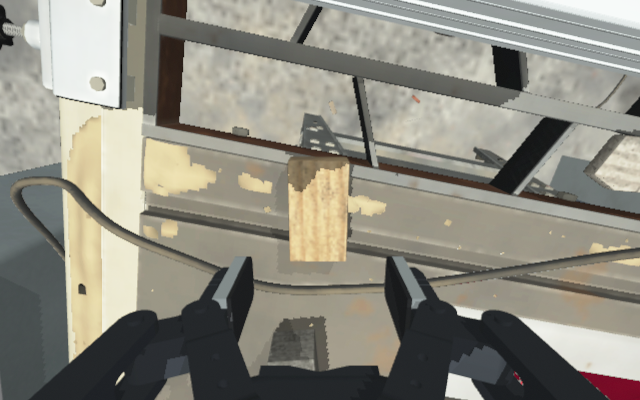

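The view shows block_75 at rows 157–262 (expected 164–265), columns 289–348, centred. I'll nudge 3 mm along tool x, grip and carry.

```bash

python3 -m crank '[[0.1,0,0.7,0,0,0],[0,0,0.7,0,0,0],[0,0,0.7,0,0,0],[0,0,0.6,0,0,0],[0,0,0.34,0,0,0]]' >/dev/null
python3 -m crank '[[0,0,0,0,0,0],[0,0,0,0,0,0],[0,0,0,0,0,0],[0,0,0,0,0,0],[0,0,0,0,0,0]]' 30 40 >/dev/null
python3 -m crank '[[0,0,0,0,0,0],[0,0,0,0,0,0],[0,0,0,0,0,0],[0,0,0,0,0,0],[0,0,0,0,0,0]]'
python3 -m crank '[[0,0,-0.5,0,0,0],[0,0,-0.9,0,0,0],[0,0,-0.9,0,0,0],[0,0,-0.8,0,0,0],[0,0,-0.2,0,0,-0.96]]' |tail -2
python3 -m crank '[[0,0,0,0,0,-1],[0,0,0,0,0,-1],[0,0,0,0,0,-1],[0,0,0,0,0,-1],[0,0,0,0,0,-1]]' >/dev/null
python3 -m crank '[[0,0,0,0,0,-1],[0,0,0,0,0,-1],[0,0,0,0,0,-1],[0,0,0,0,0,-1],[0,0,0,0,0,-1]]' >/dev/null
python3 -m crank '[[0,0,0,0,0,-1],[0,0,0,0,0,-1],[0,0,0,0,0,-1],[0,0,0,0,0,-1],[0,0,0,0,0,0]]' |tail -2
python3 -c "
from h import *
go(625.6,-138.9,210,176)"
```

```text
time: 22.38
ee_pos: [0.432, 0.2696, 0.1779]
orientation: [-180.0, -0.0, 101.2]
force: [-0.8, 1.2, -0.7]
finger_gap: 0.0409
gripper_force: 44.0
finger_gap: 0.0409
gripper_force: 44.1
finger_gap: 0.041
gripper_force: 44.2
t 24.05 at [432.  269.5 276.8] rpy [-180.    -0.   176.1] gap 41.0 grip 44.2 F [ 0.2  0.3 -0.6]
  turn z 0.02 shift [ -7.39 -13.13   2.23]
```

```bash

python3 -m crank '[[-0.41,-0.73,0,0,0,0],[-0.41,-0.73,0,0,0,0],[-0.41,-0.73,0,0,0,0],[-0.41,-0.73,0,0,0,0],[-0.41,-0.73,0,0,0,0]]' >/dev/null
python3 -m crank '[[-0.41,-0.73,0,0,0,0],[-0.41,-0.73,0,0,0,0],[-0.41,-0.73,0,0,0,0],[-0.41,-0.73,0,0,0,0],[-0.41,-0.73,0,0,0,0]]' >/dev/null
python3 -m crank '[[-0.41,-0.73,0,0,0,0],[-0.41,-0.73,0,0,0,0],[-0.41,-0.73,0,0,0,0],[-0.41,-0.73,0,0,0,0],[-0.41,-0.73,0,0,0,0]]' >/dev/null
python3 -m crank '[[-0.41,-0.73,0,0,0,0],[-0.41,-0.73,0,0,0,0],[-0.41,-0.73,0.2,0,0,0],[0,0,0.7,0,0,0],[0,0,0.7,0,0,0]]' >/dev/null
python3 -m crank '[[0,0,0.4,0,0,0],[0,0,0.2,0,0,0],[0,0,0,0,0,0],[0,0,0,0,0,0],[0,0,0,0,0,0]]' >/dev/null
python3 -c "
from h import *
go(625.6,-138.9,187,176)"
```

```text
t 26.13 at [ 626.  -139.   212.4] rpy [-1.80e+02  1.00e-01  1.76e+02] gap 41.4 grip 44.1 F [ 0.4 -1.  -0. ]
  turn z -0.0 shift [0.01 0.   0.85]
```

```bash

python3 -m crank '[[0,0,0.4,0,0,0],[0,0,0.25,0,0,0],[0,0,0.15,0,0,0],[0,0,0.04,0,0,0],[0,0,0,0,0,0]]' | grep -E "pos|^force"
python3 -m crank '[[0,0,0,0,0,0],[0,0,0,0,0,0],[0,0,0,0,0,0],[0,0,0,0,0,0],[0,0,0,0,0,0]]' 62 | grep -E "pos|^force|gap"
python3 -m crank '[[0,0,-0.3,0,0,0],[0,0,-0.8,0,0,0],[0,0,-0.9,0,0,0],[0,0,-0.8,0,0,0],[0,0,-0.2,0,0,0]]' >/dev/null
python3 -m crank '[[0.557,0.7,0,0,0,0],[0.557,0.7,0,0,0,0],[0.557,0.7,0,0,0,0],[0.557,0.7,0,0,0,0],[0.557,0.7,0,0,0,0]]' >/dev/null
python3 -m crank '[[0.557,0.7,0,0,0,0],[0.557,0.7,0,0,0,0],[0.557,0.7,0,0,0,0],[0.557,0.7,0,0,0,0],[0.557,0.7,0,0,0,0]]' >/dev/null
python3 -m crank '[[0.557,0.7,0,0,0,0],[0.557,0.7,0,0,0,0],[0,0,0,0,0,1],[0,0,0,0,0,1],[0,0,0,0,0,1]]' >/dev/null
python3 -m crank '[[0,0,0,0,0,1],[0,0,0,0,0,1],[0,0,0,0,0,1],[0,0,0,0,0,1],[0,0,0,0,0,1]]' >/dev/null
python3 -m crank '[[0,0,0,0,0,1],[0,0,0,0,0,1],[0,0,0,0,0,1],[0,0,0,0,0,1],[0,0,0,0,0,1]]' >/dev/null
python3 -m crank '[[0,0,0,0,0,1],[0,0,0,0,0,1],[0,0,0,0,0,0.08],[0,0,0,0,0,0],[0,0,0,0,0,0]]' >/dev/null
python3 - <<'E'
from h import *
go(443.5,126.3,182,100.6)
cv2.imwrite("pics/w5.png",arm.snapshot("wrist"))
E
```

```text
ee_pos: [0.6254, -0.139, 0.1855]
force: [0.2, -0.3, 1.6]
ee_pos: [0.6253, -0.1391, 0.1856]
force: [-0.3, -0.7, -0.0]
finger_gap: 0.0616
t 29.88 at [442.8 126.2 275.6] rpy [-180.    -0.   100.7] gap 62.1 grip 0.0 F [ 0.4  0.2 -0.8]
  turn z 0.02 shift [-0.    0.02  3.12]
```

View pics/w5.png

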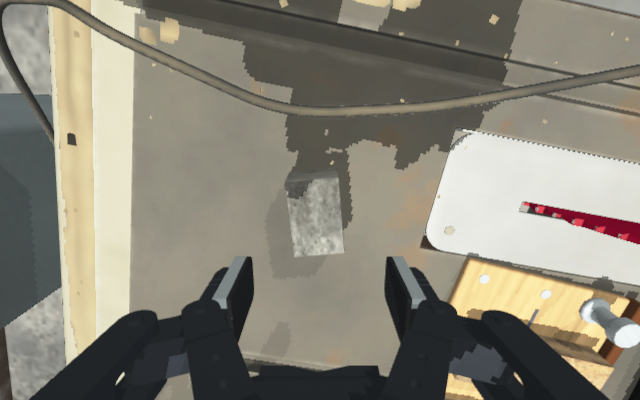

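The view shows the grey block at about (316,216), turned about 6° clockwise from the tool in the picture. Its rows run 177–255 against 182–259 expected. I'll turn −1.1 units, nudge, and grip.

```bash

python3 -m crank '[[0.09,-0.04,0.7,0,0,-0.6],[0,0,0.7,0,0,-0.5],[0,0,0.7,0,0,0],[0,0,0.6,0,0,0],[0,0,0.42,0,0,0]]' >/dev/null
python3 -m crank '[[0,0,0,0,0,0],[0,0,0,0,0,0],[0,0,0,0,0,0],[0,0,0,0,0,0],[0,0,0,0,0,0]]' 25 40 >/dev/null
python3 -m crank '[[0,0,0,0,0,0],[0,0,0,0,0,0],[0,0,0,0,0,0],[0,0,0,0,0,0],[0,0,0,0,0,0]]'
python3 -m crank '[[0,0,-0.5,0,0,0],[0,0,-0.9,0,0,0],[0,0,-0.9,0,0,0],[0,0,-0.8,0,0,0],[0,0,-0.2,0,0,-1]]' |tail -2
python3 -m crank '[[0,0,0,0,0,-1],[0,0,0,0,0,-1],[0,0,0,0,0,-1],[0,0,0,0,0,-1],[0,0,0,0,0,-1]]' >/dev/null
python3 -m crank '[[0,0,0,0,0,-1],[0,0,0,0,0,-1],[0,0,0,0,0,-1],[0,0,0,0,0,-1],[0,0,0,0,0,-1]]' >/dev/null
python3 -m crank '[[0,0,0,0,0,-1],[0,0,0,0,0,-1],[0,0,0,0,0,-1],[0,0,0,0,0,0],[0,0,0,0,0,0]]' |tail -2
python3 - <<'E'
from h import *
go(619.8,-222.7,215,176)
cv2.imwrite("pics/w6.png",arm.snapshot("wrist"))
E
```

```text
time: 31.18
ee_pos: [0.4413, 0.1287, 0.1822]
orientation: [180.0, 0.0, 106.1]
force: [0.4, 0.1, -0.9]
finger_gap: 0.035
gripper_force: 42.4
finger_gap: 0.0355
gripper_force: 42.3
finger_gap: 0.0351
gripper_force: 42.3
t 32.85 at [441.2 128.7 281. ] rpy [-180.   -0.  176.] gap 35.1 grip 42.3 F [-0.  -1.2  0.2]
  turn z -0.01 shift [ -6.76 -11.27   2.2 ]
```

View pics/w6.png

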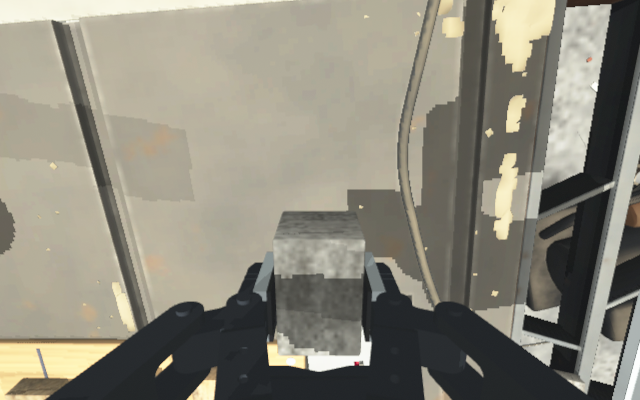

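The grey block is held straight and level (columns 275–362, even between the fingers). I'll carry it to the last mark.

```bash

python3 -m crank '[[-0.4225,-0.704,0,0,0,0],[-0.4225,-0.704,0,0,0,0],[-0.4225,-0.704,0,0,0,0],[-0.4225,-0.704,0,0,0,0],[-0.4225,-0.704,0,0,0,0]]' >/dev/null
python3 -m crank '[[-0.4225,-0.704,0,0,0,0],[-0.4225,-0.704,0,0,0,0],[-0.4225,-0.704,0,0,0,0],[-0.4225,-0.704,0,0,0,0],[-0.4225,-0.704,0,0,0,0]]' >/dev/null
python3 -m crank '[[-0.4225,-0.704,0,0,0,0],[-0.4225,-0.704,0,0,0,0],[-0.4225,-0.704,0,0,0,0],[-0.4225,-0.704,0,0,0,0],[-0.4225,-0.704,0,0,0,0]]' >/dev/null
python3 -m crank '[[-0.4225,-0.704,0.2,0,0,0],[0,0,0.7,0,0,0],[0,0,0.7,0,0,0],[0,0,0.4,0,0,0],[0,0,0.2,0,0,0]]' >/dev/null
python3 -m crank '[[0,0,0,0,0,0],[0,0,0,0,0,0],[0,0,0,0,0,0],[0,0,0,0,0,0],[0,0,0,0,0,0]]' >/dev/null
python3 -c "
from h import *
go(619.8,-222.7,191,176)"
```

```text
t 34.98 at [ 621.1 -222.3  216.6] rpy [-1.799e+02  1.000e-01  1.761e+02] gap 35.4 grip 42.3 F [-0.8 -0.2 -0.3]
  turn z 0.02 shift [ 0.04 -0.02  0.85]
```

```bash

python3 -m crank '[[0.04,-0.01,0.4,0,0,0],[0,0,0.25,0,0,0],[0,0,0.15,0,0,0],[0,0,0.05,0,0,0],[0,0,0,0,0,0]]' | grep -E "pos|^force"
python3 -m crank '[[0,0,0,0,0,0],[0,0,0,0,0,0],[0,0,0,0,0,0],[0,0,0,0,0,0],[0,0,0,0,0,0]]' 55 | grep -E "pos|^force|gap"
python3 -m crank '[[0,0,-0.3,0,0,0],[0,0,-0.8,0,0,0],[0,0,-0.9,0,0,0],[0,0,-0.9,0,0,0],[0,0,-0.9,0,0,0]]' >/dev/null
python3 -m crank '[[0,0,-0.9,0,0,0],[0,0,-0.9,0,0,0],[0,0,-0.9,0,0,0],[0,0,-0.5,0,0,0],[0,0,0,0,0,0]]' >/dev/null
python3 -m crank '[[0.7,-0.7,0,0,0,0],[0.7,-0.7,0,0,0,0],[0.7,-0.7,0,0,0,0],[0.7,-0.7,0,0,0,0],[0.7,-0.7,0,0,0,0]]' >/dev/null
python3 -m crank '[[0.7,-0.7,0,0,0,0],[0.7,-0.7,0,0,0,0],[0.7,-0.7,0,0,0,0],[0.7,-0.7,0,0,0,0],[0.7,-0.7,0,0,0,0]]' >/dev/null
python3 -m crank '[[0.7,-0.7,0,0,0,0],[0.7,-0.7,0,0,0,0],[0.7,-0.7,0,0,0,0],[0.7,-0.7,0,0,0,0],[0.7,-0.7,0,0,0,0]]' >/dev/null
python3 - <<'E'
from h import *
go(300,-520,400,176)
im=arm.snapshot("top");cv2.imwrite("pics/top1.png",im)
cv2.imwrite("pics/crop2.png",cv2.resize(im[130:300,180:480],None,fx=2.66,fy=2.66,interpolation=cv2.INTER_CUBIC))
E
```

```text
ee_pos: [0.6194, -0.2225, 0.19]
force: [-2.4, 1.1, 6.2]
ee_pos: [0.6192, -0.2224, 0.1891]
force: [0.2, -0.3, -0.3]
finger_gap: 0.0549
t 37.9 at [ 282.2 -515.7  397.3] rpy [ 1.798e+02 -1.000e-01  1.761e+02] gap 54.8 grip 0.0 F [ 0.1  0.3 -0. ]
  turn z 0.02 shift [-0.6  -0.1  -0.09]
```

View pics/crop2.png

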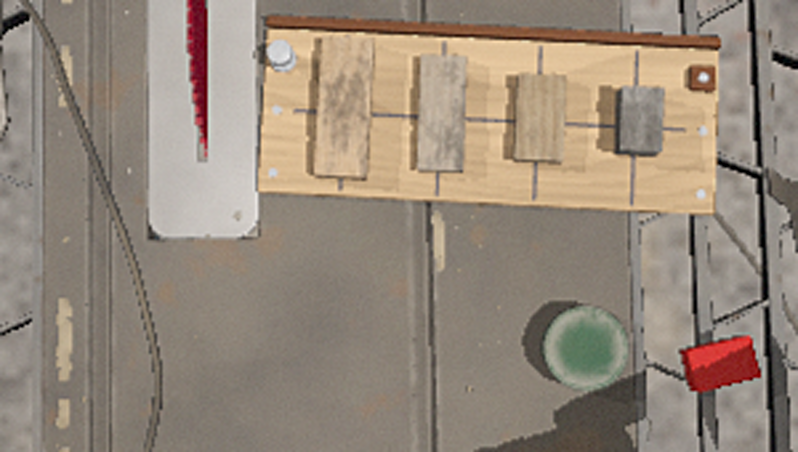

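All four blocks sit on their lines in the right order from the post, and the tin hasn't moved (586,347). I'll check the numbers before handing in.

```bash
python3 - <<'E'
from h import *
P=lambda a:(np.array(a)+.5)/2.66-.5+[180,130]
a=np.radians(-4);R=np.array([[np.cos(a),np.sin(a)],[-np.sin(a),np.cos(a)]])
for n,c,z in(("120",[(317,36),(374,38),(367,179),(313,176)],.033),("100",[(421,55),(467,56),(463,172),(416,169)],.026),("75",[(519,73),(566,76),(561,162),(512,160)],.028),("55",[(620,86),(664,88),(658,155),(615,152)],.044)):
    p=ray("top",P(c),z);print(n,"board xy",(R@(p.mean(0)[:2]*1000-[628.6,-97])).round(1),*rect(p)[1:])
E
```

```text
120 board xy [  1.9 126.3] [ 48.9 121.6] 175.9
100 board xy [ 1.7 41.6] [ 40.1 100.4] 176.4
75 board xy [  0.9 -41.9] [41.6 75.4] 174.7
55 board xy [-1.000e-01 -1.241e+02] [36.9 57.8] 173.5
```

All four are within about 2 mm of their marks and 2.5° of the line.

```bash
python3 -c "
from cell import arm
print(arm.hand_in())"
```

```text
the job is handed in; nothing more can be done
None
```

The job is handed in: by the top camera all four blocks lie flat in length order from the round post, each within about 2 mm of its mark and 2.5° of its line, released, with the tin unmoved, at about 38 s of the 99 s allowed; no verdict was returned.

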